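# Open the square preserve jar in the one-handed jar holder

### The arm

A 7-joint arm with a two-finger parallel gripper is mounted at the origin on the work surface; the furniture and walls round the work are solid. World frame = base frame: x ahead of the robot, y to its left, z up, the work surface at z = 0. Lengths are in m, angles in degrees, forces in N, time in s.
With the tool pointing down it reaches from about 0.425 to 0.95 m from the base axis. Payload 4.7 kg.
Tool frame: the origin (TCP) lies between the finger pads; the fingertips stand 19 mm ahead of it and the grasp point (between the pads) is the TCP (bot.tcp_to_tips is the distance from the TCP to the fingertips, in m); z points along the fingers, y is the line along which they close (so a half turn about z gives the same grasp; the last joint's range is limited). The gripper opens to 85 mm and grips with 20 to 120 N. Pads are 22 mm wide; open, the fingers measure 114 mm over their backs; the gripper's body (76 mm by 85 mm) begins 54 mm behind the grasp point. The pads swing forward as they close: fully open they stand 13 mm farther back than shut.
Start: joints at [63.318, 26.849, -2.785, 87.806, 1.381, 65.374, -4.715], TCP at [0.286, -0.612, 0.25] pointing down, gripper open.
Joint ranges: [-148.3, 148.3], [-19.14, 114.17], [-79.39, 73.82], [5.75, 140.21], [-59.74, 239.74], [12.07, 113.84], [-152.46, 152.46]. Speed limits (degrees/s): [147.25, 147.25, 180, 180, 180, 180, 180].

### API

Orientations are given as a 3x3 rotation matrix whose columns are the frame's x, y, z axes.
In Python, from station import bot, vision, order gives the robot as it stands (bot), with the cameras (vision) and the job (order).
- The arm moves only by the tool shift_gripper, called as name(argument=value, ...) on one line, values as JSON. Schema: {"type":"object","properties":{"rows":{"type":"array","items":{"type":"object","properties":{"rot":{"type":"array","items":{"type":"number"},"minItems":3,"maxItems":3},"xyz":{"type":"array","items":{"type":"number"},"minItems":3,"maxItems":3},"aperture":{"type":"number"}},"additionalProperties":false,"required":["aperture"]},"minItems":1,"maxItems":12},"only":{"type":"string"},"quiet":{"type":"boolean"},"lines":{"type":"string"}},"required":["rows"],"additionalProperties":false}. rows is a list of rows, 1 to 12 of them, each an object with the fields rot (a list: a rotation vector rx, ry, rz in fractions of the full range, 1 being pi/2 rad), xyz (a list: dx, dy, dz in parts of the range, where 1.0 means 60 cm), aperture (the finger opening in m); a field left out counts as zero (the opening has to be given); each row is the pose to reach, as a shift and turn from the pose commanded when the call began, along the tool's axes at that moment; what a row does not reach only later rows make up. A row lasts 1/8 s, in which the tool goes at most 0.0625 m and 10.7 degrees, less where a joint would pass 70% of its speed; a pose out of reach is approached as far as the arm can. The fingers move at their own pace and stop on an object; the grip force is fixed at half the most. Time passes only in rows, so rows that do not move let the fingers close. The tool returns the time, the measured TCP pose, the force, the opening and the grip force at its end. only (a regular expression) keeps the lines of the reply that match it, lines (a string "A,B") keeps lines A to B, and quiet returns only ok. No shift or turn number may pass 1 either way. Input that does not fit is refused with a message, and nothing moves.
- bot.get_obs(): the state, without advancing time (a new reading comes with each control period).
- vision.camera(name): name is "side" or "top" or "wrist"; returns a dict with "pixels" (384x512x3 uint8, red, green, blue), "fx", "fy", "cx", "cy" (pixels), "cam_to_world" (4x4, takes a point from camera to world coordinates). Camera axes: x right, y up, looking along -z (the intrinsics and any distortion apply to the point x, -y, -z); pixel columns grow to the right and rows downward; lengths in m; the calibration is good to about 2 mm. A picture is of the moment at which its call begins. There is no depth.
- order.job_done(): hands the job in; it is judged then, once.
The state is a dict: "time_s": time; "joint_pos": joint angles; "qvel": joint speeds; "effort": joint torques, N m; "tool_pos": TCP position; "tcp_rot": TCP orientation; "wrist_force": force on the tool from outside, world axes, zero at the start; "torque": the same for the moment, N m; "width": finger opening in m; "grasp_force": force on a finger pad.
Only numpy, scipy, OpenCV 4.12 (cv2) and the standard library are available. Lean on these libraries where they do the work, as an engineer would, in place of code of your own. Each camera call takes 0.05 s, during which the arm holds its last target. There are 200 camera calls.

### The job

Open the square glass jar one-handed: stand it, lid still screwed on, all the way down in the square pocket of the jar holder so that it cannot spin, then unscrew the tight lid anticlockwise until its lugs let go of the threads. Lift the lid off and finish still holding it in the gripper, level and free of the jar, directly above the mouth with its lower edge one to four centimetres over the glass and the jar still fully down in the holder. Do not disturb the bowl, the mug or the round jar.

Things in the scene. Friction and masses are not known exactly. Their poses are not given: they have to be found in the camera images.
- jar: Square clear-glass jar of dark red-brown preserve, loose on the table, about 0.4 kg. Body 62 x 62 mm in plan (corner radius 11 mm; heel tapers to 54 mm over the lowest 7 mm), straight up to 71 mm, then a shoulder to a round 39 mm neck that starts at 84 mm; rim at 106 mm. Origin: centre of its underside; z up; x, y square to its flat sides. On the bare table it just turns along with its lid.
- jar_mouth (a point): Centre of the jar's mouth, level with the glass rim, 106 mm above the jar's underside; axes as the jar's. Round the neck run three threads (sloping ramps), 58 degrees each, with gaps between them.
- lid: Plain round steel twist-off lid on the jar, 58 mm diameter, 20 mm high, 50 g, loose. Origin: centre of its open lower edge; z up along its axis. At the start it is tight: origin 90.5 mm above the jar's underside, x axis parallel to the jar's. Three lugs inside its lower edge sit under the jar's threads and a sprung seal presses the rim with 15 N: turning takes 0.2 to 0.6 N m.
- lid_top (a point): Centre of the lid's top, 20 mm above its lower edge. The lid opens anticlockwise seen from above: about 0.96 rad relative to the jar frees the lugs and it then lifts off; not before, though the jar can be carried by it. Lugs stay clear of the threads from 1.0 to 1.7 rad; at about 1.8 they meet the next threads if the lid is still down.
- holder: Grey plastic one-handed jar holder, held fast to the table by four black suction feet (they reach 80 mm from its centre). Block 104 x 104 mm, 40 mm high, with one square pocket 66 x 66 mm, 30 mm deep, its mouth chamfered 5 mm. Origin: centre of its underside, on the table; z up; x, y square to the pocket's walls.
- pocket (a point): Centre of the pocket's floor in the holder, 10 mm above the table; axes as the holder's. The jar fits with 2 mm to spare each side, in any quarter turn, and can twist about 0.09 rad before its corners bind.
- bowl: Bystander: stoneware bowl, 164 mm across, 55 mm high. Origin: centre of its underside.
- mug: Bystander: white mug with a handle, 78 x 116 mm, 97 mm high. Origin: centre of its underside.
- round_jar: Bystander: round closed jar with its own wide screw lid, 65 mm across, 100 mm high; not the one to open. Origin: centre of its underside.

How it is judged:
By the outcome, as a careful person would: the job done as asked, in the order asked, and still so for the second after the job is handed in, while the arm keeps its last pose, push and grip.
It also fails if it takes over 45 s, if anything falls off the work surface, if the arm or the gripper's body presses on something with over 40 N, if the wrist force passes 120 N, or if a joint passes its speed limit or range.

## Working session

There is one attempt and no reset: what is moved stays moved. The work goes in short steps, Python scripts to look and compute and a tool call to move; the robot and the scene stay as the last step left them, time stands still between calls to the robot, and variables do not carry over. Pictures are saved under pics/ and viewed, at most 10 in all, crops included, and the job is handed in when it is done.

```bash
ls; mkdir -p pics; python3 - <<'E'
from station import bot, vision, order
import cv2,numpy as np
for n in("top","side"):
    c=vision.camera(n);cv2.imwrite(f"pics/{n}0.png",c["pixels"][:,:,::-1])
    print(n,c["fx"],c["fy"],c["cx"],c["cy"],[k for k in c]);print(np.round(c["cam_to_world"],4))
o=bot.get_obs();print(o["time_s"],o["tool_pos"],np.round(o["tcp_rot"],3),o["width"])
E
```

```text
pics
station.py
top 386.4349515936482 386.4349515936482 260.8938001798551 194.73823401160428 ['pixels', 'fx', 'fy', 'cx', 'cy', 'cam_to_world']
[[ 0.0115  0.9785 -0.2058  0.3831]
 [-0.9999  0.011  -0.0038 -0.0143]
 [-0.0015  0.2059  0.9786  0.9262]
 [ 0.      0.      0.      1.    ]]
side 490.9152145114432 490.9152145114432 256.3904081743134 196.80565028869967 ['pixels', 'fx', 'fy', 'cx', 'cy', 'cam_to_world']
[[ 0.9178 -0.3016  0.2582  0.8756]
 [ 0.397   0.6902 -0.605  -0.7265]
 [ 0.0043  0.6578  0.7532  1.0025]
 [ 0.      0.      0.      1.    ]]
0.1 [ 0.2853601  -0.61117124  0.24936325] [[ 0.906  0.423 -0.001]
 [ 0.423 -0.906  0.002]
 [-0.    -0.002 -1.   ]] 0.08526597679676014
```

View pics/top0.png

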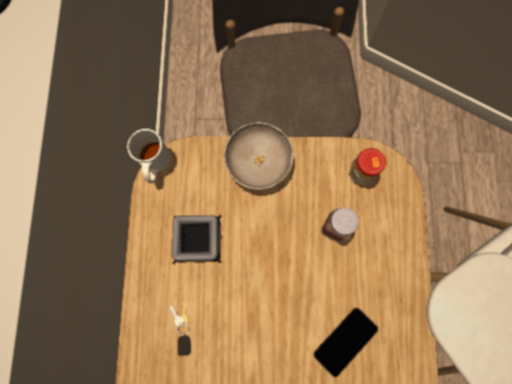

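View pics/side0.png

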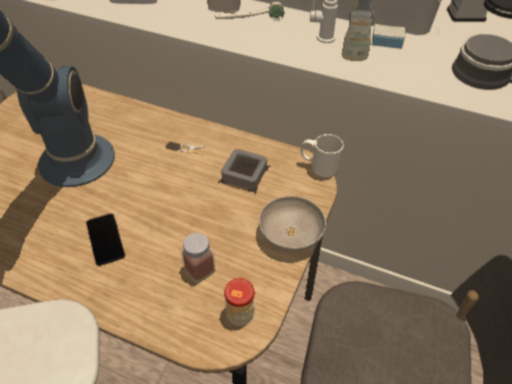

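The top view shows the jar lid at about (343,222), the jar body at about (338,237), and the holder at about (197,239). The bowl is at (260,156), the mug at (146,152) and the round jar at (371,162). The side view shows the lid at (197,246) and the holder at (244,168). Next I'll enlarge both areas.

```bash
python3 - <<'E'
import cv2,numpy as np
t=cv2.imread("pics/top0.png");s=cv2.imread("pics/side0.png")
f=lambda im,x,y:cv2.resize(im[y:y+60,x:x+80],(400,300),interpolation=cv2.INTER_CUBIC)
cv2.imwrite("pics/crop1.png",np.vstack([np.hstack([f(t,300,200),f(t,157,208)]),np.hstack([f(s,157,228),f(s,204,140)])]))
E
```

```text
(no output)
```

View pics/crop1.png

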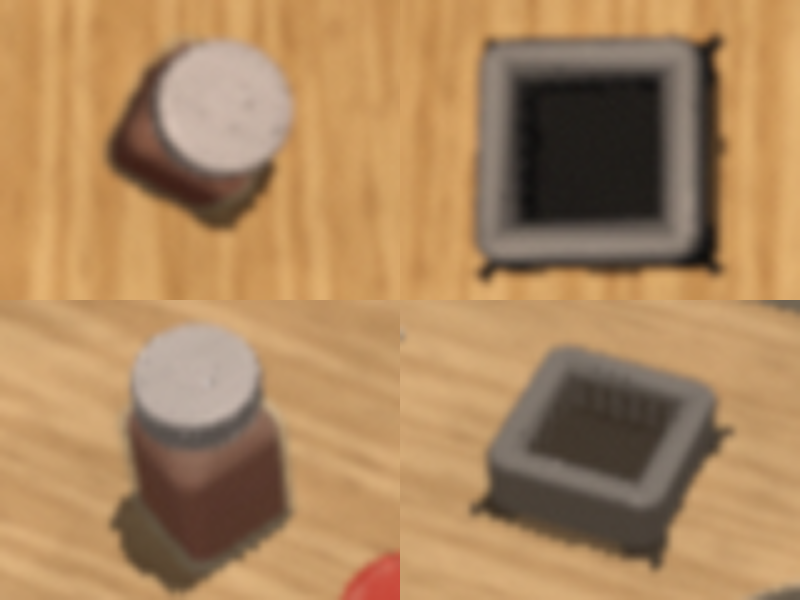

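```bash
cat > h.py <<'E'
import numpy as np,cv2
from station import bot, vision, order
from scipy.spatial.transform import Rotation as R
def proj(c,P):
    M=np.linalg.inv(c["cam_to_world"]);p=np.atleast_2d(P)@M[:3,:3].T+M[:3,3]
    return np.c_[c["cx"]-c["fx"]*p[:,0]/p[:,2],c["cy"]+c["fy"]*p[:,1]/p[:,2]]
def ray(c,u,v,z):
    M=c["cam_to_world"];d=M[:3,:3]@np.array([(u-c["cx"])/c["fx"],-(v-c["cy"])/c["fy"],-1]);o=M[:3,3]
    return o+d*(z-o[2])/d[2]
def yaw(o):return np.degrees(np.arctan2(o["tcp_rot"][1,0],o["tcp_rot"][0,0]))
def go(target,tyaw):
    "row for tool-down pose with x axis at yaw (deg)"
    o=bot.get_obs();A=o["tcp_rot"];a=np.radians(tyaw);c,s=np.cos(a),np.sin(a)
    B=np.array([[c,s,0],[s,-c,0],[0,0,-1.]])
    print("rotvec",np.round(R.from_matrix(A.T@B).as_rotvec(degrees=True),2),"d",np.round(A.T@(np.array(target)-o["tool_pos"]),4))
def sq(half,r,z,x,y,a,n=6):
    t=np.concatenate([np.linspace(q,q+np.pi/2,n) for q in np.arange(4)*np.pi/2])
    s=np.repeat([[1,1],[-1,1],[-1,-1],[1,-1]],n,0)*(half-r)
    p=s+r*np.c_[np.cos(t),np.sin(t)];ca,sa=np.cos(a),np.sin(a)
    return np.c_[p@np.array([[ca,sa],[-sa,ca]])+[x,y],np.full(len(p),z)]
def circ(r,z,x,y):
    t=np.linspace(0,2*np.pi,40);return np.c_[x+r*np.cos(t),y+r*np.sin(t),0*t+z]
E
python3 - <<'E'
from h import *
T=vision.camera("top");S=vision.camera("side")
print("lid",ray(T,345-.1,221-.1,.1105),ray(S,196.4,243.6,.1105))
print("hold",ray(T,195.6,238,.04),ray(S,204+205/5-.2-.0,140+(427-300)/5,.04))
for n,u,v,z in(("bowl",259,150,.055),("mug",145,145,.097),("round",371,161,.1)):print(n,ray(T,u,v,z))
o=bot.get_obs();print(yaw(o),o["joint_pos"])
# silhouette fit of jar (saturation-free: difference from wood colour)
E
```

```text
lid [ 0.49982793 -0.19033948  0.1105    ] [ 0.50244304 -0.19039085  0.1105    ]
hold [0.46657547 0.13754873 0.04      ] [0.47082405 0.13930499 0.04      ]
bowl [ 0.67423824 -0.00515415  0.055     ]
mug [0.66917434 0.25159975 0.097     ]
round [ 0.63631742 -0.2551111   0.1       ]
25.02577853828957 [63.31750733 26.8783655  -2.7834004  87.84645084  1.37985548 65.37527954
 -4.71631796]
```

```bash
python3 -c "
from h import *
go([.501,-.190,.25],60)"
```

```text
rotvec [-6.000e-02 -2.000e-02 -3.497e+01] d [ 0.3736 -0.2906  0.    ]
```

The manual's scale: shifts go in shares of 60 cm and turns go in shares of pi/2 rad. Converting my numbers, 0.374 m is 0.6233, 0.327 m is 0.545, -35 degrees is -0.3889.

shift_gripper(rows=[{"rot": [0,0,-0.1111],"xyz": [0.0783,-0.06,0],"aperture": 0.085},{"rot": [0,0,-0.2222],"xyz": [0.1567,-0.1217,0],"aperture": 0.085},{"rot": [0,0,-0.3333],"xyz": [0.2333,-0.1817,0],"aperture": 0.085},{"rot": [0,0,-0.3889],"xyz": [0.3117,-0.2417,0],"aperture": 0.085},{"rot": [0,0,-0.3889],"xyz": [0.39,-0.3033,0],"aperture": 0.085},{"rot": [0,0,-0.3889],"xyz": [0.4667,-0.3633,0],"aperture": 0.085},{"rot": [0,0,-0.3889],"xyz": [0.545,-0.4233,0],"aperture": 0.085},{"rot": [0,0,-0.3889],"xyz": [0.6233,-0.485,0],"aperture": 0.085},{"rot": [0,0,-0.3889],"xyz": [0.6233,-0.485,0],"aperture": 0.085},{"rot": [0,0,-0.3889],"xyz": [0.6233,-0.485,0],"aperture": 0.085}])

```text
time_s: 1.45
tool_pos: [0.5011, -0.1902, 0.2502]
tcp_rot: [[0.5, 0.866, -0.001], [0.866, -0.5, -0.001], [-0.001, -0.0, -1.0]]
wrist_force: [0.1, -1.1, 0.1]
width: 0.0848
grasp_force: 0.0
```

```bash
python3 - <<'E'
from h import *
o=bot.get_obs();print(o["tool_pos"],yaw(o),o["joint_pos"],o["wrist_force"])
c=vision.camera("wrist");cv2.imwrite("pics/w1.png",c["pixels"][:,:,::-1]);print(np.round(c["cam_to_world"],3),c["fx"])
E
```

```text
[ 0.5010586  -0.19021181  0.25015802] 60.02304229111551 [ 34.20251478  15.37947949 -21.63830111 105.81460545   6.52913524
  60.03088071 -19.98077732] [ 0.05222711 -1.08387073  0.05863371]
[[ 0.866  0.481  0.134  0.535]
 [-0.499  0.835  0.231 -0.133]
 [-0.001 -0.267  0.964  0.373]
 [ 0.     0.     0.     1.   ]] 327.71538360654796
```

View pics/w1.png

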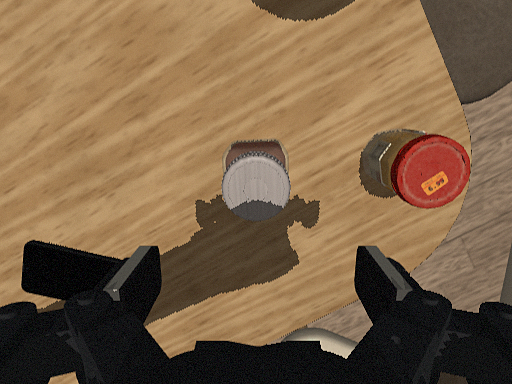

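The wrist view shows the lid disc centred at about (257,186). The jar's far side at row 141 is level, so its yaw is close to 60° mod 90. I'll overlay model wireframes to check.

```bash
python3 - <<'E'
from h import *
W=vision.camera("wrist");T=vision.camera("top");S=vision.camera("side")
l=[ray(W,256.7,186.2,.1105),ray(T,344.9,220.9,.1105),ray(S,196.4,243.6,.1105)];print(np.round(l,4))
x,y=np.mean(l,0)[:2];a=np.radians(60)
t0=cv2.imread("pics/top0.png");s0=cv2.imread("pics/side0.png")
def crop(c,im,cx,cy,k,curves):
    w,h=int(400/k),int(300/k);x0,y0=int(cx-w/2),int(cy-h/2)
    o=cv2.resize(im[y0:y0+h,x0:x0+w],(400,300),interpolation=cv2.INTER_CUBIC)
    for P in curves:
        q=((proj(c,P)-[x0,y0]+.5)*k).round().astype(np.int32);cv2.polylines(o,[q],True,(0,255,0),1)
    return o
J=[circ(.029,.1105,x,y),circ(.029,.0905,x,y),sq(.031,.011,.071,x,y,a),sq(.031,.011,.007,x,y,a)]
hx,hy=.4685,.1385
H=[sq(.052,.008,.04,hx,hy,0),sq(.038,.003,.04,hx,hy,0),sq(.033,.003,.01,hx,hy,0)]
w=W["pixels"][:,:,::-1]
cv2.imwrite("pics/ov1.png",np.vstack([np.hstack([crop(W,w,257,180,4,J),crop(T,t0,197,238,5,H)]),np.hstack([crop(S,s0,197,258,4,J),crop(S,s0,244,170,5,H)])]))
E
```

```text
[[ 0.5012 -0.1895  0.1105]
 [ 0.4998 -0.1903  0.1105]
 [ 0.5024 -0.1904  0.1105]]
```

View pics/ov1.png

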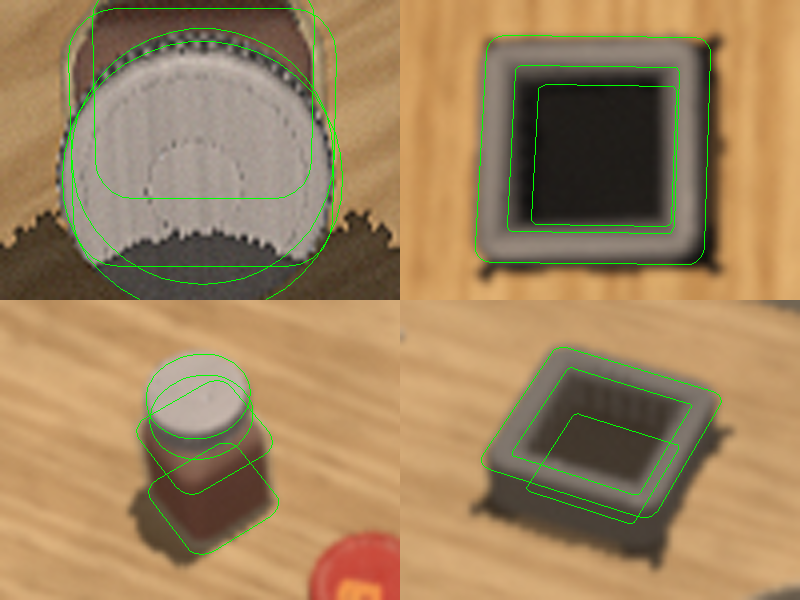

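The overlay agrees with the images, so the jar is at about (0.501,-0.190) with yaw 60° and the holder is at about (0.468,0.139) with yaw near 0. Now I'll grip the lid.

In the tool's units: 0.15 m is 0.25, 0.11 m is 0.1833.

shift_gripper(rows=[{"xyz": [0,0,0.1],"aperture": 0.085},{"xyz": [0,0,0.1833],"aperture": 0.085},{"xyz": [0,0,0.2333],"aperture": 0.085},{"xyz": [0,0,0.25],"aperture": 0.085},{"xyz": [0,0,0.25],"aperture": 0.075},{"xyz": [0,0,0.25],"aperture": 0.065},{"xyz": [0,0,0.25],"aperture": 0.05},{"xyz": [0,0,0.25],"aperture": 0.05},{"xyz": [0,0,0.25],"aperture": 0.05},{"xyz": [0,0,0.25],"aperture": 0.05}])

```text
time_s: 2.9
tool_pos: [0.502, -0.1899, 0.1021]
tcp_rot: [[0.5, 0.866, 0.002], [0.866, -0.5, -0.001], [-0.0, 0.002, -1.0]]
wrist_force: [-1.7, -0.5, 4.7]
width: 0.0571
grasp_force: 62.5
```

In the tool's units: -0.1 m is -0.1667, -0.08 m is -0.1333.

```bash
python3 -c "
from h import *
go([.4685,.1395,.20],90)"
```

```text
rotvec [  0.13   0.04 -29.97] d [ 0.2686 -0.1934 -0.0984]
```

shift_gripper(rows=[{"xyz": [0,0,-0.05],"aperture": 0.05},{"xyz": [0,0,-0.1333],"aperture": 0.05},{"xyz": [0,0,-0.1667],"aperture": 0.05},{"xyz": [0,0,-0.1667],"aperture": 0.05}])

```text
time_s: 3.4
tool_pos: [0.5021, -0.19, 0.202]
tcp_rot: [[0.5, 0.866, 0.004], [0.866, -0.5, -0.002], [0.0, 0.004, -1.0]]
wrist_force: [-0.1, -0.2, -4.3]
width: 0.0568
grasp_force: 66.4
```

In the tool's units: 0.165 m is 0.275, -0.134 m is -0.2233, -30 degrees is -0.3333.

shift_gripper(rows=[{"rot": [0,0,-0.0889],"xyz": [0.055,-0.045,0],"aperture": 0.05},{"rot": [0,0,-0.1778],"xyz": [0.1217,-0.1,0],"aperture": 0.05},{"rot": [0,0,-0.2667],"xyz": [0.1883,-0.1567,0],"aperture": 0.05},{"rot": [0,0,-0.3333],"xyz": [0.25,-0.2067,0],"aperture": 0.05},{"rot": [0,0,-0.3333],"xyz": [0.275,-0.2233,0],"aperture": 0.05},{"rot": [0,0,-0.3333],"xyz": [0.275,-0.2233,0],"aperture": 0.05},{"rot": [0,0,-0.3333],"xyz": [0.275,-0.2233,0],"aperture": 0.05}])

```text
time_s: 4.28
tool_pos: [0.4673, 0.0187, 0.1995]
tcp_rot: [[0.001, 1.0, -0.002], [1.0, -0.001, -0.001], [-0.001, -0.002, -1.0]]
wrist_force: [0.4, -1.2, -5.1]
width: 0.0568
grasp_force: 66.3
```

```bash
python3 - <<'E'
from h import *
o=bot.get_obs();print(yaw(o),o["joint_pos"])
W=vision.camera("wrist");cv2.imwrite("pics/w2.png",W["pixels"][:,:,::-1])
im=W["pixels"][:,:,::-1].copy();x,y,a=.4685,.1395,0
for P in [sq(.052,.008,.04,x,y,a),sq(.038,.003,.04,x,y,a),sq(.033,.003,.035,x,y,a),sq(.033,.003,.01,x,y,a)]:
    cv2.polylines(im,[(proj(W,P)*8).round().astype(np.int32)],True,(0,255,0),1,shift=3)
cv2.imwrite("pics/w2o.png",np.hstack([im[:,60:460],W["pixels"][:,60:460,::-1]]))
E
```

```text
89.93447531297457 [ 21.82657397  13.82101407 -33.67612826 116.82160619   9.69619466
  52.10895632 -17.14674097]
```

View pics/w2o.png

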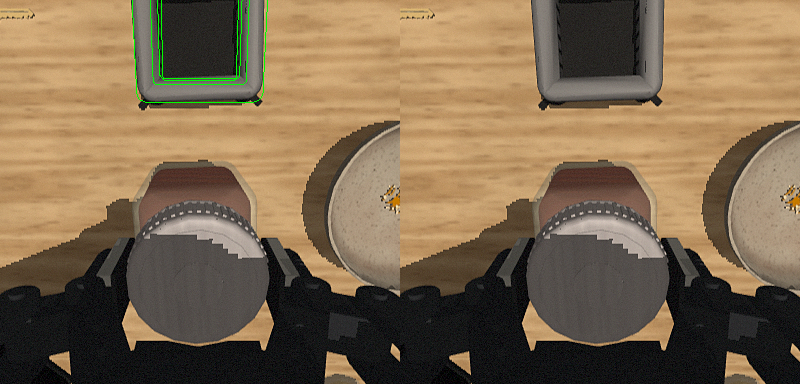

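The holder and the jar sides both look square to the image. Next I'll check where the lid sits relative to the TCP.

```bash
python3 - <<'E'
from h import *
o=bot.get_obs();p=o["tool_pos"];W=vision.camera("wrist")
im=cv2.resize(W["pixels"][150:350,160:360,::-1],(600,600),interpolation=cv2.INTER_CUBIC)
for P in [circ(.029,p[2]+.0085,p[0],p[1]),circ(.029,p[2]-.0115,p[0],p[1]),sq(.031,.011,p[2]+.0085-.0395,p[0],p[1],0)]:
    q=proj(W,P);print(np.round([q.min(0),q.max(0)],1))
    cv2.polylines(im,[((q-[160,150]+.5)*3).round().astype(np.int32)],True,(0,255,0),1)
cv2.imwrite("pics/w3.png",im)
E
```

```text
[[182.9 210.7]
 [331.3 343.6]]
[[192.8 196. ]
 [321.8 313.9]]
[[194.2 181.1]
 [320.5 294.7]]
```

View pics/w3.png

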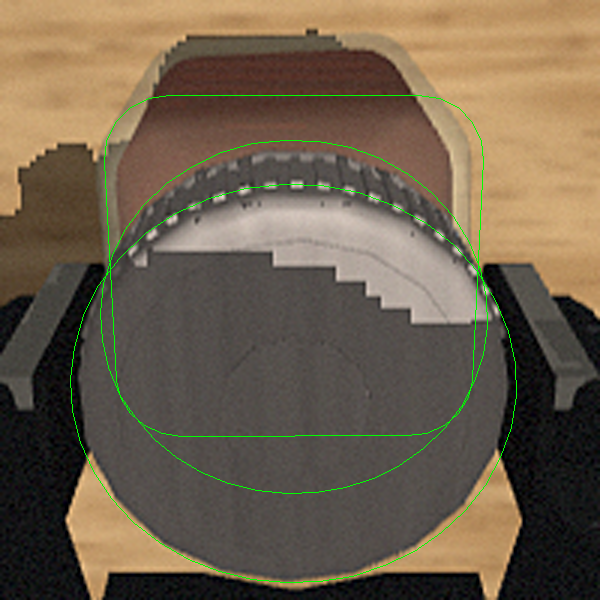

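In the tool's units: 0.121 m is 0.2017, 0.045 m is 0.075.

shift_gripper(rows=[{"xyz": [0.05,0.0017,0],"aperture": 0.05},{"xyz": [0.1333,0.0017,0],"aperture": 0.05},{"xyz": [0.1833,0.0017,0],"aperture": 0.05},{"xyz": [0.2017,0.0017,0.0167],"aperture": 0.05},{"xyz": [0.2017,0.0017,0.05],"aperture": 0.05},{"xyz": [0.2017,0.0017,0.075],"aperture": 0.05},{"xyz": [0.2017,0.0017,0.075],"aperture": 0.05}])

```text
time_s: 5.25
tool_pos: [0.4679, 0.1394, 0.1537]
tcp_rot: [[0.001, 1.0, -0.004], [1.0, -0.001, -0.002], [-0.002, -0.004, -1.0]]
wrist_force: [-0.4, 0.2, -3.4]
width: 0.0566
grasp_force: 66.3
```

shift_gripper(rows=[{"xyz": [0,0,0.0117],"aperture": 0.05},{"xyz": [0,0,0.0233],"aperture": 0.05},{"xyz": [0,0,0.0233],"aperture": 0.05}])

```text
time_s: 5.62
tool_pos: [0.4684, 0.1409, 0.1409]
tcp_rot: [[-0.0, 1.0, -0.001], [1.0, 0.0, -0.0], [-0.0, -0.001, -1.0]]
wrist_force: [0.8, 0.9, -4.0]
width: 0.0568
grasp_force: 66.3
```

In the tool's units: 0.01 m is 0.0167, 0.005 m is 0.0083.

shift_gripper(rows=[{"xyz": [0,0,0.0083],"aperture": 0.05},{"xyz": [0,0,0.0167],"aperture": 0.05},{"xyz": [0,0,0.0167],"aperture": 0.05}])

```text
time_s: 6.0
tool_pos: [0.4683, 0.1411, 0.1309]
tcp_rot: [[-0.001, 1.0, -0.001], [1.0, 0.001, -0.0], [-0.0, -0.001, -1.0]]
wrist_force: [-0.0, 0.6, -4.7]
width: 0.0565
grasp_force: 66.3
```

shift_gripper(rows=[{"xyz": [0,0,0.0083],"aperture": 0.05},{"xyz": [0,0,0.0167],"aperture": 0.05},{"xyz": [0,0,0.0167],"aperture": 0.05}])

```text
time_s: 6.38
tool_pos: [0.4684, 0.141, 0.1208]
tcp_rot: [[-0.001, 1.0, -0.001], [1.0, 0.001, -0.0], [-0.0, -0.001, -1.0]]
wrist_force: [0.2, 0.5, -4.1]
width: 0.057
grasp_force: 66.3
```

In the tool's units: 0.006 m is 0.01, 0.003 m is 0.005.

shift_gripper(rows=[{"xyz": [0,0,0.005],"aperture": 0.05},{"xyz": [0,0,0.01],"aperture": 0.05},{"xyz": [0,0,0.01],"aperture": 0.05}])

```text
time_s: 6.75
tool_pos: [0.4685, 0.1411, 0.115]
tcp_rot: [[-0.001, 1.0, -0.001], [1.0, 0.001, -0.0], [-0.0, -0.001, -1.0]]
wrist_force: [-0.2, 1.4, -4.2]
width: 0.0564
grasp_force: 66.3
```

shift_gripper(rows=[{"xyz": [0,0,0.0033],"aperture": 0.05},{"xyz": [0,0,0.005],"aperture": 0.05},{"xyz": [0,0,0.005],"aperture": 0.05}])

```text
time_s: 7.12
tool_pos: [0.4687, 0.1412, 0.1124]
tcp_rot: [[-0.001, 1.0, 0.0], [1.0, 0.001, -0.0], [-0.0, 0.0, -1.0]]
wrist_force: [0.4, -0.2, -3.4]
width: 0.0568
grasp_force: 66.5
```

In the tool's units: 0.002 m is 0.0033, 0.001 m is 0.0017.

shift_gripper(rows=[{"xyz": [0,0,0.0017],"aperture": 0.05},{"xyz": [0,0,0.0033],"aperture": 0.05},{"xyz": [0,0,0.0033],"aperture": 0.05}])

```text
time_s: 7.5
tool_pos: [0.4691, 0.1415, 0.1119]
tcp_rot: [[-0.001, 1.0, 0.001], [1.0, 0.001, -0.001], [-0.001, 0.001, -1.0]]
wrist_force: [-4.2, -1.9, 11.1]
width: 0.0572
grasp_force: 68.0
```

The force rose at TCP z≈0.112, which is where I expected the jar to bottom out. Now I'll unscrew the lid, watching the force and torque.

In the tool's units: -20 degrees is -0.2222.

shift_gripper(rows=[{"rot": [0,0,-0.0667],"aperture": 0.05},{"rot": [0,0,-0.1444],"aperture": 0.05},{"rot": [0,0,-0.2222],"aperture": 0.05},{"rot": [0,0,-0.2222],"aperture": 0.05}])

```text
time_s: 8.0
tool_pos: [0.4702, 0.1421, 0.1123]
tcp_rot: [[-0.343, 0.939, 0.004], [0.939, 0.343, 0.001], [-0.0, 0.004, -1.0]]
wrist_force: [-2.3, -0.9, 10.6]
width: 0.0566
grasp_force: 67.9
```

```bash
python3 -c "
from h import *
o=bot.get_obs();print(o['torque'],yaw(o),o['joint_pos'])"
```

```text
[-0.13226198  0.49297091  0.08279993] 110.0722649377002 [  9.23114455  24.80831032 -38.25423591 118.51511279  22.23880436
  43.51718902 -22.74531559]
```

In the tool's units: -20 degrees is -0.2222.

shift_gripper(rows=[{"rot": [0,0,-0.0778],"aperture": 0.05},{"rot": [0,0,-0.1556],"aperture": 0.05},{"rot": [0,0,-0.2222],"aperture": 0.05},{"rot": [0,0,-0.2222],"aperture": 0.05}])

```text
time_s: 8.5
tool_pos: [0.4703, 0.1427, 0.1124]
tcp_rot: [[-0.644, 0.765, 0.004], [0.765, 0.644, 0.002], [-0.001, 0.004, -1.0]]
wrist_force: [-2.4, 0.3, 10.5]
width: 0.0565
grasp_force: 67.9
```

```bash
python3 -c "
from h import *
o=bot.get_obs();print(o['torque'],yaw(o),o['joint_pos'])
c=vision.camera('top');s=vision.camera('side')
cv2.imwrite('pics/c2.png',np.hstack([cv2.resize(c['pixels'][190:265,150:250,::-1],(400,300)),cv2.resize(s['pixels'][110:200,190:310,::-1],(400,300))]))"
```

```text
[0.12279747 0.46036301 0.10220273] 130.07425524044984 [ 12.88434181  26.17802882 -43.14118389 118.31891038  25.4605084
  44.59621623  -5.75210756]
```

View pics/c2.png

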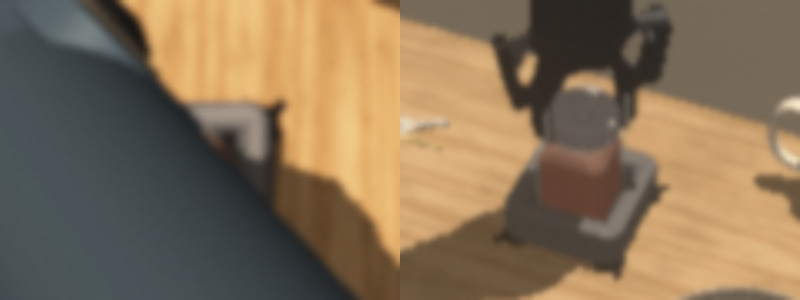

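The side view shows the jar body inside the pocket, but I can't tell its depth or yaw. I'll overlay a fully seated jar to check.

```bash
python3 - <<'E'
from h import *
S=vision.camera("side");x,y=.469,.1405
x0,y0,k=205,115,7.5
def ov(dz,a):
    im=cv2.resize(S["pixels"][y0:y0+80,x0:x0+53,::-1],(397,600),interpolation=cv2.INTER_CUBIC)
    for P,col in [(circ(.029,dz+.1105,x,y),(0,255,255)),(circ(.029,dz+.0905,x,y),(0,255,255)),(sq(.031,.011,dz+.071,x,y,a),(0,255,0)),(sq(.031,.011,dz+.03,x,y,a),(0,255,0)),(sq(.052,.008,.04,.4685,.1395,0),(255,0,0)),(sq(.038,.003,.04,.4685,.1395,0),(255,0,0))]:
        cv2.polylines(im,[((proj(S,P)-[x0,y0]+.5)*k).round().astype(np.int32)],True,col,1)
    return im
raw=cv2.resize(S["pixels"][y0:y0+80,x0:x0+53,::-1],(397,600),interpolation=cv2.INTER_CUBIC)
cv2.imwrite("pics/ov4.png",np.hstack([raw,ov(.01,.05)]))
E
```

```text
(no output)
```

View pics/ov4.png

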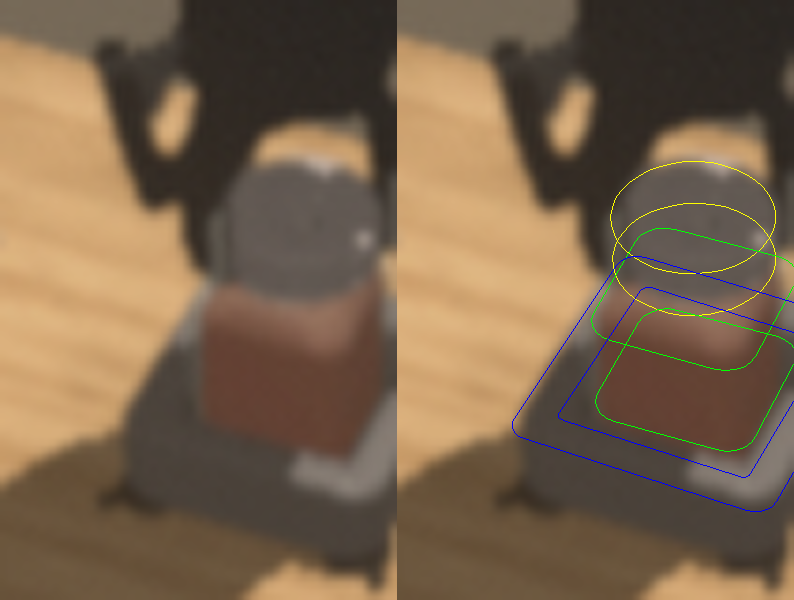

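The overlay shows the jar seated and square in the holder, so it isn't spinning along with the lid. I'll carry on unscrewing.

In the tool's units: -39 degrees is -0.4333.

shift_gripper(rows=[{"rot": [0,0,-0.0889],"aperture": 0.05},{"rot": [0,0,-0.1778],"aperture": 0.05},{"rot": [0,0,-0.2667],"aperture": 0.05},{"rot": [0,0,-0.3556],"aperture": 0.05},{"rot": [0,0,-0.4333],"aperture": 0.05},{"rot": [0,0,-0.4333],"aperture": 0.05}])

```text
time_s: 9.4
tool_pos: [0.4692, 0.1429, 0.1122]
tcp_rot: [[-0.982, 0.189, 0.002], [0.189, 0.982, 0.002], [-0.002, 0.002, -1.0]]
wrist_force: [-3.9, 0.3, 11.3]
width: 0.0566
grasp_force: 68.1
```

```bash
python3 -c "
from h import *
o=bot.get_obs();print(o['torque'],yaw(o),o['joint_pos'])"
```

```text
[0.12507826 1.00340511 0.04317205] 169.08896375995883 [ 19.66653823  29.61224747 -52.69682535 118.05402081  32.1437213
  47.53649047  27.06208068]
```

shift_gripper(rows=[{"xyz": [0,0,-0.0033],"aperture": 0.05},{"xyz": [0,0,-0.0067],"aperture": 0.05},{"xyz": [0,0,-0.01],"aperture": 0.05},{"xyz": [0,0,-0.01],"aperture": 0.05},{"xyz": [0,0,-0.01],"aperture": 0.05}])

```text
time_s: 10.02
tool_pos: [0.4685, 0.1406, 0.116]
tcp_rot: [[-0.982, 0.191, -0.001], [0.191, 0.982, -0.001], [0.0, -0.001, -1.0]]
wrist_force: [-0.8, 0.5, 0.2]
width: 0.0568
grasp_force: 66.8
```

The jar's weight isn't on the wrist, so the lid is free. I'll lift it straight up.

In the tool's units: -0.037 m is -0.0617, -0.033 m is -0.055.

shift_gripper(rows=[{"xyz": [0,0,-0.01],"aperture": 0.05},{"xyz": [0,0,-0.025],"aperture": 0.05},{"xyz": [0,0,-0.0417],"aperture": 0.05},{"xyz": [0,0,-0.055],"aperture": 0.05},{"xyz": [0,0,-0.0617],"aperture": 0.05},{"xyz": [0,0,-0.0617],"aperture": 0.05},{"xyz": [0,0,-0.0617],"aperture": 0.05}])

```text
time_s: 10.9
tool_pos: [0.4685, 0.141, 0.1531]
tcp_rot: [[-0.982, 0.19, -0.0], [0.19, 0.982, -0.0], [0.0, -0.0, -1.0]]
wrist_force: [-0.7, -0.2, 0.2]
width: 0.0563
grasp_force: 66.7
```

```bash
python3 - <<'E'
from h import *
o=bot.get_obs();print(o["joint_pos"],o["tool_pos"])
S=vision.camera("side");p=o["tool_pos"];x0,y0,k=190,90,5
raw=cv2.resize(S["pixels"][y0:y0+110,x0:x0+79,::-1],(395,550),interpolation=cv2.INTER_CUBIC);im=raw.copy()
x,y=.4685,.1395
for P,col in [(circ(.029,p[2]+.0085,p[0],p[1]),(0,255,255)),(circ(.029,p[2]-.0115,p[0],p[1]),(0,255,255)),(sq(.031,.011,.081,x,y,0),(0,255,0)),(sq(.031,.011,.04,x,y,0),(0,255,0)),(circ(.0195,.116,x,y),(255,0,255))]:
    cv2.polylines(im,[((proj(S,P)-[x0,y0]+.5)*k).round().astype(np.int32)],True,col,1)
cv2.imwrite("pics/f.png",np.hstack([raw,im]))
E
```

```text
[ 22.81625308  26.35073891 -55.86508195 116.12162879  27.85572574
  51.84380972  30.85758585] [0.46850903 0.14099381 0.15309171]
```

View pics/f.png

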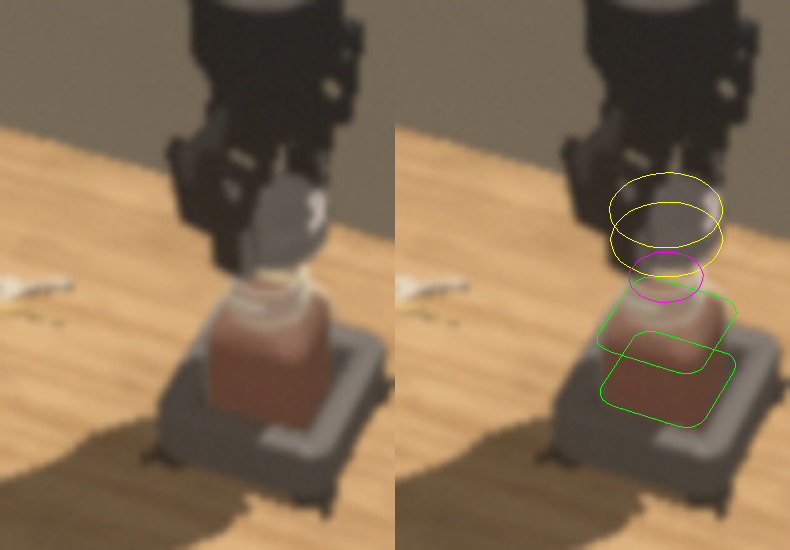

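The picture shows the lid held level above the open neck, at about pixel (285,220), with the jar still fully down in the holder. Handing in.

```bash
python3 -c "
from station import bot, vision, order
print(order.job_done())"
```

```text
the job is handed in; nothing more can be done
None
```

The jar is fully down in the holder and its lid is unscrewed and held level about 25 mm above the mouth; I handed the job in at about 11 s of the 45 s, and the hand-in call returned no verdict.

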